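# Make up two sample-preparation kits

## Task

Make up two kits from the stock that stands at the front right of the bench, not from the bottles and cups at the far back: the small reagent bottle, the pipette bulb and one vial go into the tray with three compartments, and the crucible and the other vial go into the tray with two compartments. Stand each thing upright on the floor of a compartment of its own (any compartment of the right tray, either vial). Leave the large white-capped bottle and the timer behind the stock where they are.

Things in the scene. Friction and masses are not known exactly. Their poses are not given: they have to be found in the camera images.
- tray_three: Shallow grey plastic tray, fixed, three square compartments in a row along its y: outside 74 x 214 mm, walls and dividers 10 mm high, 4 mm thick, floor 3 mm thick, compartments 66 x 66 mm inside. Origin: centre of its underside, z up. Compartment centres in its frame: x = 0, y = -70, 0 and 70 mm; things stand at z = 3 mm. A flat finger tab (34 x 8 mm, below the rim) sticks out at each end.
- tray_two: Shallow grey plastic tray, fixed, two square compartments in a row along its y: outside 74 x 144 mm, walls and dividers 10 mm high, 4 mm thick, floor 3 mm thick, compartments 66 x 66 mm inside. Origin: centre of its underside, z up. Compartment centres in its frame: x = 0, y = -35 and 35 mm; things stand at z = 3 mm. A flat finger tab (34 x 8 mm, below the rim) sticks out at each end.
- vial_a: Small clear glass sample vial with a blue screw cap, 23 mm across the body, 44 mm high, standing upright, about 12 g. One of two alike; the two are interchangeable. Origin at the centre of its underside, z up; it is round, so its yaw means nothing.
- vial_b: Small clear glass sample vial with a blue screw cap, 23 mm across the body, 44 mm high, standing upright, about 12 g. The other of the two alike; they are interchangeable. Origin at the centre of its underside, z up; it is round, so its yaw means nothing.
- bulb: Black rubber pipette bulb (firm), pear-shaped with a short neck on top, 44 mm across at its widest, about 20 mm above its underside, 56 mm high, standing upright on its flat underside, about 30 g. Origin at the centre of its underside, z up; round.
- crucible: White porcelain crucible, an open cup that widens upward: 43 mm across the rim, about 29 mm across the foot, 28 mm high, wall 2 to 3 mm, about 20 g. Can be gripped across the outside of the rim. Origin at the centre of its underside, z up; round.
- small_bottle: The small reagent bottle: clear body with a black screw cap, 45 mm across, 80 mm high with its cap (straight body up to about 50 mm), about 110 g, standing upright. Origin at the centre of its underside, z up; round.
- large_bottle: The large reagent bottle, which is NOT for the kits: clear body with a white cap, 63 mm across, 113 mm high, loose, behind the stock. Leave it where it stands. Origin at the centre of its underside, z up.
- timer: Bystander: square white lab timer with two buttons, 62 x 62 x 21 mm, loose. Leave it. Origin at the centre of its underside.
- tube_furnace: The big fixed grey tube furnace, lying along y behind the trays: its front (latches) is at x = 0.63 m, it spans y = 0.01 to 0.50 m and is 0.32 m high; a small box on its right end reaches y = -0.03 m at x = 0.74 to 0.82 m. Origin on the bench under its middle. Not part of the job; carry things past in front of it, not over it.
Things that resemble listed ones, but are neither listed nor needed, are in the scene too. Leave any pink or purple look-alike of the bulb alone.

How it is judged:
By the outcome, as a careful person would: the job done as asked, in the order asked, and still so for the second after the job is handed in, with the robot touching nothing.
It also fails if it takes over 131 s, if anything falls off the work surface, if the arm or the gripper's body presses on something with over 40 N, if the wrist force passes 120 N, or if a joint passes its speed limit or range.

## Robot

A 6-joint arm with a two-finger parallel gripper is mounted at the origin on a cart in front of the work surface, level with it; the furniture and walls round the work are solid. World frame = base frame: x ahead of the robot, y to its left, z up, the work surface at z = 0. Lengths are in m, angles in rad, forces in N, time in s.
With the tool pointing down it reaches from about 0.375 to 0.975 m from the base axis. Payload 3.8 kg.
Tool frame: the origin (TCP) lies at the very end of the fingers, on their centre line; the grasp point (between the pads) lies 19 mm behind it (bot.pinch_z is the distance from the TCP to the grasp point, in m); x points along the fingers, y is the direction in which the jaws open and shut, and the axes are right-handed (so a half turn about x gives the same grasp; the last joint's range is limited). The gripper opens to 85 mm and grips with 20 to 120 N. Pads are 22 mm wide; open, the fingers measure 114 mm over their backs; the gripper's body (76 mm by 85 mm) begins 54 mm behind the grasp point. The pads swing forward as they close: fully open they stand 13 mm farther back than shut.
Start: joints at [1.226, 0.264, 1.604, -0, 1.274, -0.037], TCP at [0.204, 0.643, 0.231] pointing down, gripper open.
Joint ranges: [-2.63, 2.63], [-0.94, 2.18], [0.31, 2.57], [-1.31, 4.45], [0, 2.66], [-2.55, 2.55]. Speed limits (rad/s): [2.57, 2.57, 3.14, 3.14, 3.14, 3.14].

## Interface

Orientations are given as a rotation vector (axis times angle).
In Python, from workcell import monitor, imaging, finish_job, bot gives the robot as it stands.
- The arm moves only by the tool jog_arm, never from a script. Its argument "rows" is a list of rows, each a list of 7 numbers: the shift along the tool's x, y, z in m, then the turn, a rotation vector about the tool's x, y, z in rad, then the opening in per cent of the stroke, from 0 (shut) to 100 (fully open). A call has 1 to 20 rows; each row is the pose to reach, as a shift and turn from the pose measured when the call began, along the tool's axes at that moment; what a row does not reach only later rows make up. A row lasts 1/10 s, in which the tool goes at most 50 mm and 8.59 degrees, less where a joint would pass 70% of its speed; a pose out of reach is approached as far as the arm can. A call with a gripper value outside its range is refused whole. The fingers move at their own pace and stop on an object; "force" is the grip in N (left out, the last holds). Time passes only in rows, so rows that repeat a pose let the fingers close. It gives the time, the measured TCP pose, the force and the opening at its end, in the units of the state.
- monitor.read_state(): the state, without advancing time (a new reading comes with each control period).
- imaging.read_camera(name): name is "scene" or "top" or "wrist"; returns the picture (480x640x3 uint8, blue, green, red); there is no depth.
- imaging.camera_params(name): a dict with "fx", "fy", "cx", "cy" (pixels), "k1" (the pictures are not rectified: a ray, as slopes to the right and down, at radius r is drawn at 1 + k1 r^2 times it, then the intrinsics apply), "T" (4x4, takes a point from camera to world coordinates); the wrist camera has in their place "T_tool_cam" (4x4, takes a point from camera to tool coordinates, whose origin is the TCP and whose axes are the tool frame's). Camera axes: x right, y down, z forward; pixel columns grow to the right and rows downward; lengths in m; the calibration is good to about 2 mm. A picture is of the moment at which its call begins: read the wrist's pose just before it. camera_params takes no time and is no camera call.
- finish_job(): hands the job in, once; it reports no verdict.
The state is a dict: "time": time; "q": joint angles; "joint_vel": joint speeds; "joint_torque": joint torques, N m; "tool_pos": TCP position; "tcp_rot": TCP orientation; "wrist_force": force on the tool from outside, world axes, zero at the start; "torque": the same for the moment, N m; "width": opening from 0.0 (shut) to 1.0 (fully open).
Only numpy, scipy, OpenCV 4.12 (cv2) and the standard library are available. Lean on these libraries where they do the work, as an engineer would, in place of code of your own. Each camera call takes 0.05 s, during which the arm holds its last target. There are 200 camera calls.

## Working session

There is one attempt and no reset: what is moved stays moved. The work goes in short steps, Python scripts to look and compute and a tool call to move; the robot and the scene stay as the last step left them, time stands still between calls to the robot, and variables do not carry over. Pictures are saved under pics/ and viewed, about 12 in all and at most 16, crops included, and the job is handed in when it is done.

Besides the shell and the picture viewer there is one more tool, called after ">>>" by a JSON object that holds its "api" and its "payload". jog_arm: Moves the arm, as the interface text tells. Its arguments: {"type":"object","properties":{"rows":{"type":"array","items":{"type":"array","items":{"type":"number"}}},"force":{"type":"number"}},"required":["rows"]}

```bash
mkdir -p pics; ls; python3 - <<'E'
from workcell import monitor, imaging, bot
import cv2,numpy as np
np.set_printoptions(precision=4,suppress=True)
print(monitor.read_state()); print(bot.pinch_z)
for n in("scene","top","wrist"): 
    p=imaging.camera_params(n);print(n,p)
for n in("scene","top"): cv2.imwrite(f"pics/{n}0.png",imaging.read_camera(n))
E
```

```text
pics
{'time': 0.0, 'q': array([ 1.2261,  0.2648,  1.6054, -0.    ,  1.2737, -0.0369]), 'joint_vel': array([-0.0001,  0.0005,  0.0006,  0.0006, -0.0001, -0.0012]), 'joint_torque': array([  0.0015, -51.5116, -36.7311,  -0.    ,   0.0129,  -0.    ]), 'tool_pos': array([0.2043, 0.6426, 0.23  ]), 'tcp_rot': array([ 0.2399,  1.5577, -0.2433]), 'wrist_force': array([ 0.8547, -0.3375, -0.118 ]), 'torque': array([ 0.0529,  0.0127, -0.0712]), 'width': 0.9995149226239891}
0.0187
scene {'fx': 448.68959459121385, 'fy': 448.68959459121385, 'cx': 324.9771706758855, 'cy': 238.3347892916451, 'k1': -0.11602034980944621, 'T': array([[ 0.5577, -0.4811,  0.6763, -0.0597],
       [-0.8298, -0.3035,  0.4684, -0.5366],
       [-0.0201, -0.8224, -0.5685,  0.5716],
       [ 0.    ,  0.    ,  0.    ,  1.    ]])}
top {'fx': 527.1372441589951, 'fy': 527.1372441589951, 'cx': 318.96061853351614, 'cy': 241.58116609843415, 'k1': -0.04247754518975858, 'T': array([[ 0.0094, -0.9939,  0.1097,  0.4588],
       [-0.9999, -0.0099, -0.0044, -0.0536],
       [ 0.0054, -0.1097, -0.994 ,  1.1552],
       [ 0.    ,  0.    ,  0.    ,  1.    ]])}
wrist {'fx': 408.99285790597213, 'fy': 408.99285790597213, 'cx': 322.21623256290025, 'cy': 247.59543653978704, 'k1': 0.029111949235593466, 'T_tool_cam': array([[-0.0006, -0.3168,  0.9485, -0.1429],
       [ 1.    ,  0.0003,  0.0008, -0.0006],
       [-0.0005,  0.9485,  0.3168, -0.0804],
       [ 0.    ,  0.    ,  0.    ,  1.    ]])}
```

View pics/scene0.png

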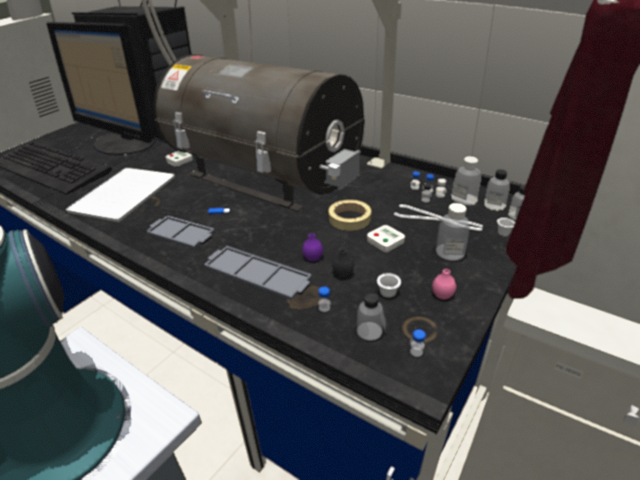

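View pics/top0.png

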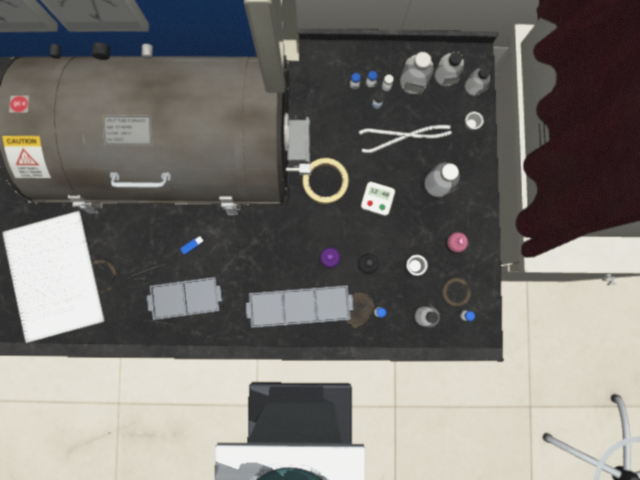

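Scene: stock at front right. Black bulb is at top (369,263), and the purple (330,257) and pink (458,242) look-alikes are to be left. Vials are at (380,312) and (468,315), small black-capped bottle at (427,316), crucible at (417,265). The spares at the far back are excluded. I'll confirm this in an enlarged crop.

```bash
python3 - <<'E'
import cv2,numpy as np
im=cv2.imread("pics/top0.png")
a=cv2.resize(im[225:345,240:500],None,fx=3,fy=3,interpolation=cv2.INTER_CUBIC)
b=cv2.resize(im[270:330,140:230],None,fx=4,fy=4,interpolation=cv2.INTER_CUBIC)
o=np.zeros((600,780,3),np.uint8);o[:360]=a;o[360:,:360]=b
o=cv2.convertScaleAbs(o,alpha=1.5,beta=15)
cv2.imwrite("pics/c1.png",o)
E
```

```text
(no output)
```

View pics/c1.png

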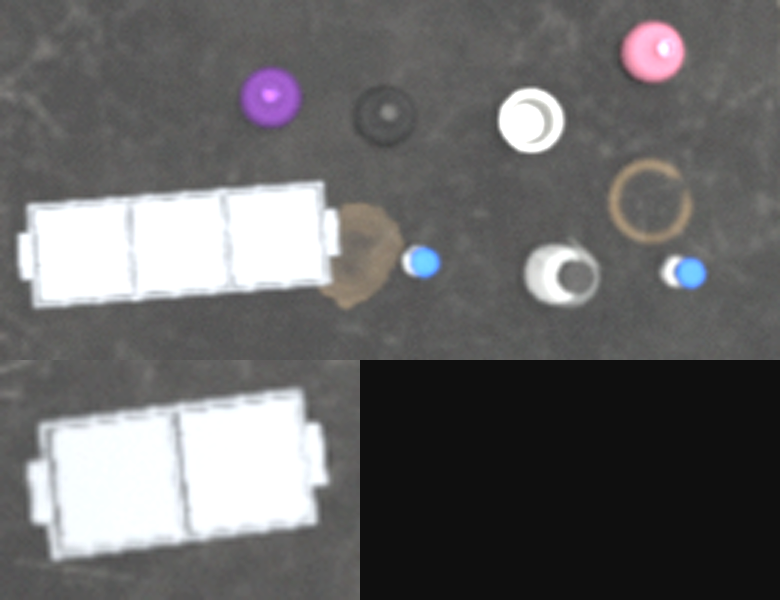

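The crop confirms: black bulb (385,116), crucible rim (531,120), vial caps (425,262) and (690,272), bottle cap (578,278). The tray corners are clear too.

```bash
cat > h.py <<'E'
from workcell import monitor, imaging
import cv2,numpy as np
from scipy.spatial.transform import Rotation as R
np.set_printoptions(precision=4,suppress=True)
def toolT(s=None):
    s=s or monitor.read_state(); T=np.eye(4)
    T[:3,:3]=R.from_rotvec(s["tcp_rot"]).as_matrix(); T[:3,3]=s["tool_pos"]; return T
def camT(n,tool=None):
    p=imaging.camera_params(n)
    return p,(p["T"] if n!="wrist" else (toolT() if tool is None else tool)@p["T_tool_cam"])
def ray(n,uv,z,tool=None):
    p,T=camT(n,tool); d=np.array([(uv[0]-p["cx"])/p["fx"],(uv[1]-p["cy"])/p["fy"]]);x=d.copy()
    for _ in range(20): x=d/(1+p["k1"]*(x@x))
    v=T[:3,:3]@np.array([*x,1]); return (T[:3,3]+v*(z-T[2,3])/v[2])
def proj(n,P,tool=None):
    p,T=camT(n,tool); c=np.linalg.inv(T)@np.array([*P,1]); x=c[:2]/c[2]; x=x*(1+p["k1"]*(x@x))
    return np.array([p["cx"]+p["fx"]*x[0],p["cy"]+p["fy"]*x[1]])
E
python3 - <<'E'
from h import *
f=lambda u,v,o=(240,225),k=3:((u+.5)/k-.5+o[0],(v+.5)/k-.5+o[1])
for n,u,v,z in(("bulb",385,116,.02),("cruc",531,120,.028),("vL",425,262,.044),("vR",690,272,.044),("bot",578,278,.08),("purple",271,98,.02)):
    print(n,ray("top",f(u,v),z), proj("scene",ray("top",f(u,v),z)))
t3=[ray("top",f(*c),.01) for c in((28,204),(324,181),(331,284),(34,307))]
t2=[ray("top",f(c[0],c[1]-360,(140,270),4),.01) for c in((40,423),(302,389),(317,524),(53,560))]
for t,h in((t3,70),(t2,35)):
    t=np.array(t);c=t.mean(0);y=(t[0]+t[3]-t[1]-t[2])[:2];yaw=np.arctan2(-y[0],y[1]);y/=np.linalg.norm(y)
    print(c,np.rad2deg(yaw),"len",[np.linalg.norm(t[i]-t[i-1]) for i in range(4)])
    for k in(-h,0,h):print(k,c[:2]+y*k/1000)
print(toolT())
E
```

```text
bulb [ 0.5379 -0.1649  0.02  ] [343.0816 265.1362]
cruc [ 0.5354 -0.2688  0.028 ] [389.4258 280.7633]
vL [ 0.4344 -0.1905  0.044 ] [324.4301 289.6154]
vR [ 0.4287 -0.3766  0.044 ] [419.5616 332.9676]
bot [ 0.4252 -0.2897  0.08  ] [371.6769 297.747 ]
purple [ 0.5501 -0.0828  0.02  ] [312.8596 249.0921]
[ 0.445  -0.0179  0.01  ] 4.966638793677716 len [np.float64(0.07372664214800181), np.float64(0.21422303109726834), np.float64(0.07392377984357856), np.float64(0.21356788556972303)]
-70 [ 0.451  -0.0876]
0 [ 0.445  -0.0179]
70 [0.4389 0.0518]
[0.4592 0.2321 0.01  ] 8.20905161399338 len [np.float64(0.07432217110141395), np.float64(0.1435934876071503), np.float64(0.07336151714832712), np.float64(0.14385206214990676)]
-35 [0.4642 0.1974]
0 [0.4592 0.2321]
35 [0.4542 0.2667]
[[-0.0007  0.303   0.953   0.2043]
 [-0.0019  0.953  -0.303   0.6427]
 [-1.     -0.002  -0.0001  0.2301]
 [ 0.      0.      0.      1.    ]]
```

>>> {"api": "jog_arm", "payload": {"rows": [[0,-0.252,0.338,1.264,0,0,100],[0,-0.252,0.338,1.264,0,0,100],[0,-0.252,0.338,1.264,0,0,100],[0,-0.252,0.338,1.264,0,0,100],[0,-0.252,0.338,1.264,0,0,100],[0,-0.252,0.338,1.264,0,0,100],[0,-0.252,0.338,1.264,0,0,100],[0,-0.252,0.338,1.264,0,0,100],[0,-0.252,0.338,1.264,0,0,100],[0,-0.252,0.338,1.264,0,0,100],[0,-0.252,0.338,1.264,0,0,100],[0,-0.252,0.338,1.264,0,0,100],[0,-0.252,0.338,1.264,0,0,100],[0,-0.252,0.338,1.264,0,0,100]], "force": 30}}

```text
time: 1.5
tool_pos: [0.4494, 0.3011, 0.2305]
tcp_rot: [1.207, 1.209, -1.21]
wrist_force: [-0.3, 0.8, 0.5]
width: 1.0
```

>>> {"api": "jog_arm", "payload": {"rows": [[0.07,-0.024,0.591,0,0,0,100],[0.07,-0.024,0.591,0,0,0,100],[0.07,-0.024,0.591,0,0,0,100],[0.07,-0.024,0.591,0,0,0,100],[0.07,-0.024,0.591,0,0,0,100],[0.07,-0.024,0.591,0,0,0,100],[0.07,-0.024,0.591,0,0,0,100],[0.07,-0.024,0.591,0,0,0,100],[0.07,-0.024,0.591,0,0,0,100],[0.07,-0.024,0.591,0,0,0,100],[0.07,-0.024,0.591,0,0,0,100],[0.07,-0.024,0.591,0,0,0,100],[0.07,-0.024,0.591,0,0,0,100],[0.07,-0.024,0.591,0,0,0,100],[0.07,-0.024,0.591,0,0,0,100],[0.07,-0.024,0.591,0,0,0,100],[0.07,-0.024,0.591,0,0,0,100],[0.07,-0.024,0.591,0,0,0,100]]}}

```text
time: 3.3
tool_pos: [0.4263, -0.2892, 0.1619]
tcp_rot: [1.205, 1.209, -1.209]
wrist_force: [0.3, 0.4, -0.2]
width: 1.004
```

```bash
python3 - <<'E'
from h import *
T=toolT();im=imaging.read_camera("wrist");cv2.imwrite("pics/w1.png",im);np.save("w1.npy",T)
print(T)
for n,p in dict(bot=(.4252,-.2897,.08),vR=(.4287,-.3766,.044),tcp=T[:3,3],cruc=(.5354,-.2688,.028)).items():print(n,proj("wrist",p,T))
E
```

```text
[[-0.0005  1.      0.0028  0.4263]
 [-0.0022  0.0028 -1.     -0.2892]
 [-1.     -0.0005  0.0022  0.1619]
 [ 0.      0.      0.      1.    ]]
bot [318.8312 257.1626]
vR [323.8516 352.0039]
tcp [320.2153 326.7349]
cruc [480.1251 203.2194]
```

View pics/w1.png

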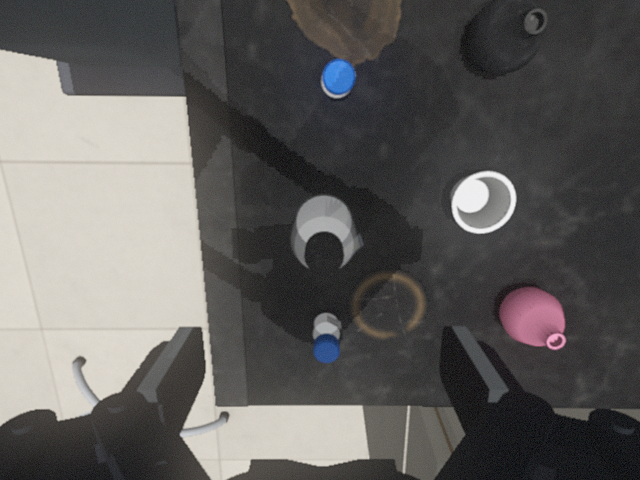

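The wrist view shows the bottle cap at (324,254), crucible rim at (483,202) and right vial cap at (327,349), each within 5 px of where the top-view positions predict. So I descend on the bottle.

>>> {"api": "jog_arm", "payload": {"rows": [[0.03,0.001,-0.001,0,0,0,100],[0.06,0.001,-0.001,0,0,0,100],[0.09,0.001,-0.001,0,0,0,100],[0.12,0.001,-0.001,0,0,0,100],[0.135,0.001,-0.001,0,0,0,100],[0.146,0.001,-0.001,0,0,0,100],[0.146,0.001,-0.001,0,0,0,100],[0.146,0.001,-0.001,0,0,0,100],[0.146,0.001,-0.001,0,0,0,30],[0.146,0.001,-0.001,0,0,0,30],[0.146,0.001,-0.001,0,0,0,30],[0.146,0.001,-0.001,0,0,0,30],[0.146,0.001,-0.001,0,0,0,30],[0.146,0.001,-0.001,0,0,0,30],[0.146,0.001,-0.001,0,0,0,30],[0.146,0.001,-0.001,0,0,0,30]], "force": 30}}

```text
time: 4.95
tool_pos: [0.4278, -0.2892, 0.0169]
tcp_rot: [1.205, 1.208, -1.208]
wrist_force: [-0.7, 0.8, 7.0]
width: 0.494
```

>>> {"api": "jog_arm", "payload": {"rows": [[-0.01,0,0,0,0,0,30],[-0.04,0,0,0,0,0,30],[-0.07,0,0,0,0,0,30],[-0.1,0,0,0,0,0,30],[-0.12,0,0,0,0,0,30],[-0.12,0,-0.03,0,0,0,30],[-0.12,0,-0.06,0,0,0,30],[-0.12,0.002,-0.1,0,0,0,30],[-0.12,0.004,-0.14,0,0,0,30],[-0.12,0.005,-0.18,0,0,0,30],[-0.12,0.006,-0.22,0,0,0,30],[-0.12,0.008,-0.26,0,0,0,30],[-0.12,0.01,-0.3,0,0,0,30],[-0.12,0.011,-0.33,0,0,0,30],[-0.12,0.011,-0.341,0,0,0,30],[-0.12,0.011,-0.341,0,0,0,30],[-0.12,0.011,-0.341,0,0,0,30],[-0.12,0.011,-0.341,0,0,0,30]]}}

```text
time: 6.75
tool_pos: [0.4379, 0.051, 0.1358]
tcp_rot: [1.206, 1.207, -1.21]
wrist_force: [-0.1, 0.3, -1.1]
width: 0.492
```

```bash
python3 - <<'E'
from h import *
T=toolT();im=imaging.read_camera("wrist");cv2.imwrite("pics/w2.png",im)
print(T[:3,3],monitor.read_state()["wrist_force"])
o=(.451,-.0876),(.445,-.0179),(.439,.0518)
for c in o:print(proj("wrist",(*c,.003),T))
E
```

```text
[0.4379 0.051  0.1358] [ 0.3421 -0.2182 -1.0021]
[336.9049 396.6187]
[330.1268 319.3085]
[322.3472 230.5268]
```

View pics/w2.png

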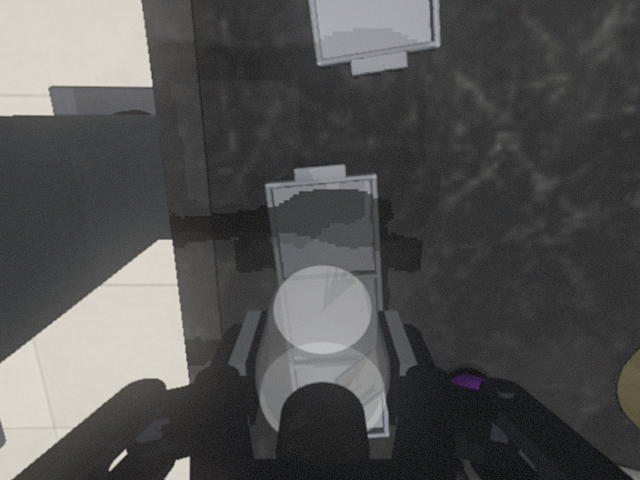

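>>> {"api": "jog_arm", "payload": {"rows": [[0.03,0.001,-0.001,0,0,0,30],[0.06,0.001,-0.001,0,0,0,30],[0.085,0.001,-0.001,0,0,0,30],[0.1,0.001,-0.001,0,0,0,30],[0.11,0.001,-0.001,0,0,0,30],[0.115,0.001,-0.001,0,0,0,30],[0.115,0.001,-0.001,0,0,0,30],[0.115,0.001,-0.001,0,0,0,30],[0.115,0.001,-0.001,0,0,0,85],[0.115,0.001,-0.001,0,0,0,85],[0.115,0.001,-0.001,0,0,0,85],[0.115,0.001,-0.001,0,0,0,85],[0.115,0.001,-0.001,0,0,0,85],[0.09,0.001,-0.001,0,0,0,85],[0.06,0.001,-0.001,0,0,0,85],[0.02,0.001,-0.001,0,0,0,100],[-0.02,0.001,-0.001,0,0,0,100],[-0.02,0.001,-0.001,0,0,0,100],[-0.02,0.001,-0.001,0,0,0,100]]}}

```text
time: 8.7
tool_pos: [0.4398, 0.0521, 0.157]
tcp_rot: [1.208, 1.205, -1.207]
wrist_force: [-0.4, 0.5, -1.2]
width: 1.001
```

>>> {"api": "jog_arm", "payload": {"rows": [[0,0.02,0.04,0,0,0,100],[0,0.04,0.08,0,0,0,100],[0,0.06,0.12,0,0,0,100],[0,0.08,0.16,0,0,0,100],[0,0.095,0.2,0,0,0,100],[0,0.099,0.216,0,0,0,100],[0,0.099,0.216,0,0,0,100],[0,0.099,0.216,0,0,0,100]]}}

```text
time: 9.5
tool_pos: [0.5375, -0.1629, 0.1562]
tcp_rot: [1.208, 1.208, -1.21]
wrist_force: [1.0, -0.1, 0.5]
width: 1.001
```

```bash
python3 - <<'E'
from h import *
T=toolT();im=imaging.read_camera("wrist");cv2.imwrite("pics/w3.png",im)
print(T)
print(proj("wrist",(.5379,-.1649,.02),T),proj("wrist",(.5379,-.1649,.056),T))
E
```

```text
[[-0.      1.      0.0001  0.5375]
 [-0.0013  0.0001 -1.     -0.1629]
 [-1.     -0.      0.0013  0.1562]
 [ 0.      0.      0.      1.    ]]
[321.4047 233.3804] [321.3746 249.6578]
```

View pics/w3.png

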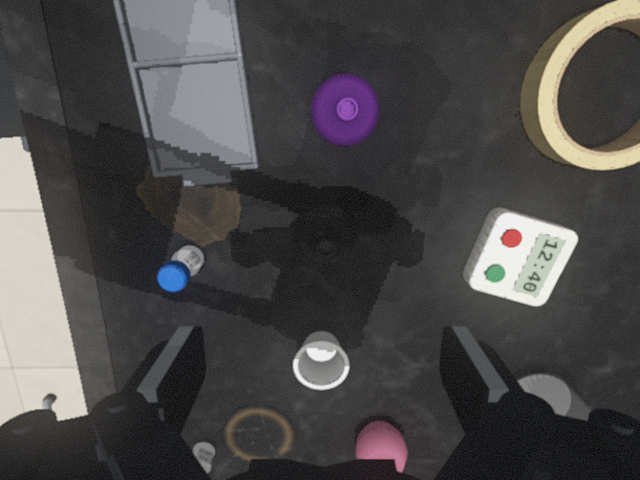

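>>> {"api": "jog_arm", "payload": {"rows": [[0.03,0.002,0,0,0,0,100],[0.06,0.002,0,0,0,0,100],[0.09,0.002,0,0,0,0,100],[0.12,0.002,0,0,0,0,100],[0.135,0.002,0,0,0,0,100],[0.146,0.002,0,0,0,0,100],[0.146,0.002,0,0,0,0,100],[0.146,0.002,0,0,0,0,100],[0.146,0.002,0,0,0,0,25],[0.146,0.002,0,0,0,0,25],[0.146,0.002,0,0,0,0,25],[0.146,0.002,0,0,0,0,25],[0.146,0.002,0,0,0,0,25],[0.146,0.002,0,0,0,0,25],[0.146,0.002,0,0,0,0,25]], "force": 25}}

```text
time: 11.05
tool_pos: [0.5404, -0.163, 0.0118]
tcp_rot: [1.208, 1.207, -1.208]
wrist_force: [-2.1, -0.2, 3.9]
width: 0.488
```

>>> {"api": "jog_arm", "payload": {"rows": [[-0.01,0,0,0,0,0,25],[-0.04,0,0,0,0,0,25],[-0.08,0,0,0,0,0,25],[-0.11,-0.01,-0.01,0,0,0,25],[-0.11,-0.03,-0.04,0,0,0,25],[-0.11,-0.055,-0.08,0,0,0,25],[-0.11,-0.08,-0.12,0,0,0,25],[-0.11,-0.0955,-0.145,0,0,0,25],[-0.11,-0.0955,-0.145,0,0,0,25],[-0.11,-0.0955,-0.145,0,0,0,25],[-0.11,-0.0955,-0.145,0,0,0,25]]}}

```text
time: 12.15
tool_pos: [0.4456, -0.0185, 0.1221]
tcp_rot: [1.209, 1.205, -1.207]
wrist_force: [-0.1, 0.5, 0.0]
width: 0.487
```

```bash
python3 - <<'E'
from h import *
im=imaging.read_camera("wrist");cv2.imwrite("pics/w4.png",im)
E
```

```text
(no output)
```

View pics/w4.png

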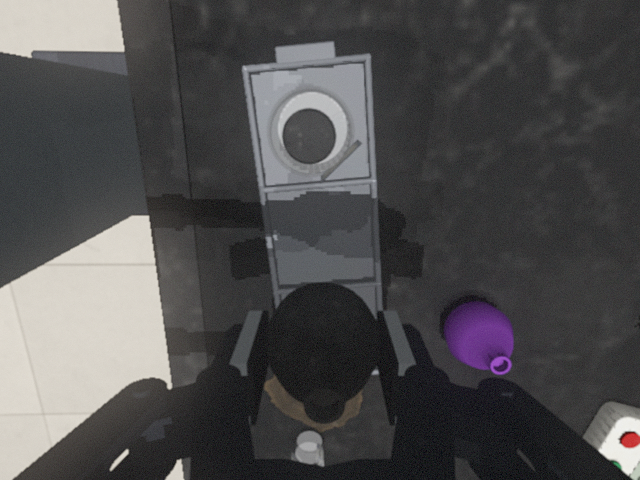

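The bottle stands inside its end compartment (313,135). The bulb is held upright, and the middle compartment is at (322,235).

>>> {"api": "jog_arm", "payload": {"rows": [[0.03,0,0,0,0,0,25],[0.06,0,0,0,0,0,25],[0.085,0,0,0,0,0,25],[0.1,0,0,0,0,0,25],[0.1065,0,0,0,0,0,25],[0.1065,0,0,0,0,0,25],[0.1065,0,0,0,0,0,25],[0.1065,0,0,0,0,0,25],[0.1065,0,0,0,0,0,75],[0.1065,0,0,0,0,0,75],[0.1065,0,0,0,0,0,75],[0.1065,0,0,0,0,0,75],[0.1065,0,0,0,0,0,75],[0.09,0,0,0,0,0,80],[0.06,0,0,0,0,0,100],[0.02,0,0,0,0,0,100],[-0.02,0,0,0,0,0,100],[-0.02,0,0,0,0,0,100],[-0.02,0,0,0,0,0,100]]}}

```text
time: 14.1
tool_pos: [0.4465, -0.0187, 0.1432]
tcp_rot: [1.21, 1.203, -1.206]
wrist_force: [-0.4, 0.1, -0.3]
width: 0.998
```

>>> {"api": "jog_arm", "payload": {"rows": [[0,-0.003,0.05,0,0,0,100],[0,-0.006,0.1,0,0,0,80],[0,-0.011,0.15,0,0,0,80],[0,-0.011,0.171,0,0,0,80],[0.02,-0.011,0.171,0,0,0,80],[0.05,-0.011,0.171,0,0,0,80],[0.08,-0.011,0.171,0,0,0,80],[0.11,-0.011,0.171,0,0,0,80],[0.125,-0.011,0.171,0,0,0,80],[0.132,-0.011,0.171,0,0,0,80],[0.132,-0.011,0.171,0,0,0,80],[0.132,-0.011,0.171,0,0,0,10],[0.132,-0.011,0.171,0,0,0,10],[0.132,-0.011,0.171,0,0,0,10],[0.132,-0.011,0.171,0,0,0,10],[0.132,-0.011,0.171,0,0,0,10],[0.132,-0.011,0.171,0,0,0,10],[0.132,-0.011,0.171,0,0,0,10],[0.132,-0.011,0.171,0,0,0,10]], "force": 20}}

```text
time: 16.0
tool_pos: [0.4373, -0.1905, 0.0127]
tcp_rot: [1.21, 1.201, -1.205]
wrist_force: [-0.8, -0.2, 7.0]
width: 0.26
```

>>> {"api": "jog_arm", "payload": {"rows": [[-0.01,0,0,0,0,0,10],[-0.04,0,0,0,0,0,10],[-0.08,0,0,0,0,0,10],[-0.1,0.002,-0.015,0,0,0,10],[-0.1,0.006,-0.045,0,0,0,10],[-0.1,0.01,-0.075,0,0,0,10],[-0.1,0.0135,-0.095,0,0,0,10],[-0.1,0.0135,-0.1025,0,0,0,10],[-0.1,0.0135,-0.1025,0,0,0,10],[-0.1,0.0135,-0.1025,0,0,0,10],[-0.1,0.0135,-0.1025,0,0,0,10]]}}

```text
time: 17.1
tool_pos: [0.4499, -0.0884, 0.1125]
tcp_rot: [1.21, 1.2, -1.206]
wrist_force: [-0.9, -0.1, -0.2]
width: 0.259
```

```bash
python3 - <<'E'
from h import *
im=imaging.read_camera("wrist");cv2.imwrite("pics/w5.png",im)
E
```

```text
(no output)
```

View pics/w5.png

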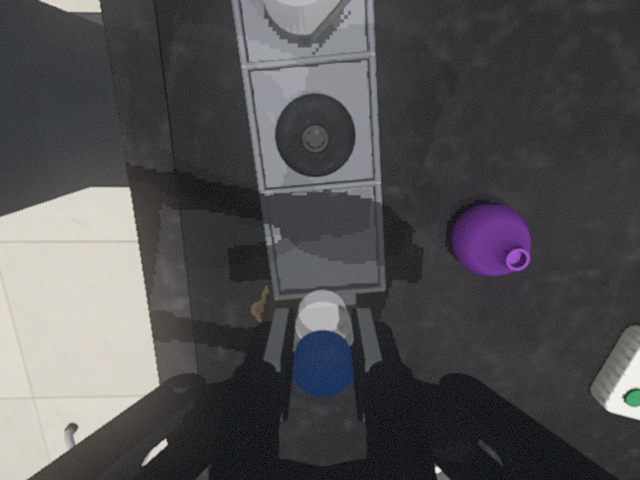

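Bulb stands upright in the middle compartment (315,135). The vial is held upright.

>>> {"api": "jog_arm", "payload": {"rows": [[0.03,0,0,0,0,0,10],[0.06,0,0,0,0,0,10],[0.08,0,0,0,0,0,10],[0.092,0,0,0,0,0,10],[0.0965,0,0,0,0,0,10],[0.0965,0,0,0,0,0,10],[0.0965,0,0,0,0,0,10],[0.0965,0,0,0,0,0,10],[0.0965,0,0,0,0,0,55],[0.0965,0,0,0,0,0,55],[0.0965,0,0,0,0,0,55],[0.0965,0,0,0,0,0,55],[0.08,0,0,0,0,0,55],[0.05,0,0,0,0,0,70],[0.02,0,0,0,0,0,100],[-0.02,0,0,0,0,0,100],[-0.04,0,0,0,0,0,100],[-0.04,0,0,0,0,0,100],[-0.04,0,0,0,0,0,100]]}}

```text
time: 19.05
tool_pos: [0.4496, -0.0883, 0.1524]
tcp_rot: [1.211, 1.2, -1.205]
wrist_force: [-0.0, -0.7, 0.1]
width: 0.999
```

>>> {"api": "jog_arm", "payload": {"rows": [[0,0.02,0.04,0,0,0,100],[0,0.04,0.08,0,0,0,100],[0,0.06,0.12,0,0,0,100],[0,0.08,0.16,0,0,0,100],[0,0.0875,0.18,0,0,0,100],[0,0.0875,0.18,0,0,0,100],[0.03,0.0875,0.18,0,0,0,100],[0.06,0.0875,0.18,0,0,0,100],[0.09,0.0875,0.18,0,0,0,100],[0.12,0.0875,0.18,0,0,0,100],[0.1425,0.0875,0.18,0,0,0,100],[0.1425,0.0875,0.18,0,0,0,100],[0.1425,0.0875,0.18,0,0,0,100],[0.1425,0.0875,0.18,0,0,0,25],[0.1425,0.0875,0.18,0,0,0,25],[0.1425,0.0875,0.18,0,0,0,25],[0.1425,0.0875,0.18,0,0,0,25],[0.1425,0.0875,0.18,0,0,0,25],[0.1425,0.0875,0.18,0,0,0,25],[0.1425,0.0875,0.18,0,0,0,25]], "force": 20}}

```text
time: 21.05
tool_pos: [0.5392, -0.2694, 0.0131]
tcp_rot: [1.211, 1.197, -1.204]
wrist_force: [-0.4, 0.2, 5.9]
width: 0.47
```

>>> {"api": "jog_arm", "payload": {"rows": [[-0.01,0,0,0,0,0,25],[-0.04,0,0,0,0,0,25],[-0.08,0,0,0,0,0,25],[-0.12,0,0,0,0,0,25],[-0.14,-0.005,-0.03,0,0,0,25],[-0.14,-0.01,-0.07,0,0,0,25],[-0.14,-0.02,-0.11,0,0,0,25],[-0.14,-0.025,-0.15,0,0,0,25],[-0.14,-0.03,-0.19,0,0,0,25],[-0.14,-0.04,-0.23,0,0,0,25],[-0.14,-0.045,-0.27,0,0,0,25],[-0.14,-0.05,-0.31,0,0,0,25],[-0.14,-0.055,-0.35,0,0,0,25],[-0.14,-0.06,-0.39,0,0,0,25],[-0.14,-0.07,-0.43,0,0,0,25],[-0.14,-0.075,-0.47,0,0,0,25],[-0.14,-0.08,-0.51,0,0,0,25],[-0.14,-0.085,-0.536,0,0,0,25],[-0.14,-0.085,-0.536,0,0,0,25],[-0.14,-0.085,-0.536,0,0,0,25]]}}

```text
time: 23.05
tool_pos: [0.4531, 0.2675, 0.1499]
tcp_rot: [1.21, 1.197, -1.203]
wrist_force: [0.0, 0.3, -0.6]
width: 0.468
```

```bash
python3 - <<'E'
from h import *
T=toolT();im=imaging.read_camera("wrist");cv2.imwrite("pics/w6.png",im)
print(T,[proj("wrist",(*c,.003),T) for c in((.4542,.2667),(.4642,.1974))])
d=T[:3,:3].T@(np.array([.4542,.2667,.0131+.0037])-T[:3,3]);print(d)
E
```

```text
[[ 0.0112  0.9999  0.0007  0.4531]
 [-0.0054  0.0008 -1.      0.2675]
 [-0.9999  0.0112  0.0054  0.1499]
 [ 0.      0.      0.      1.    ]] [array([320.1665, 226.9205]), array([332.875 , 311.5554])]
[ 0.1331 -0.0004  0.0001]
```

View pics/w6.png

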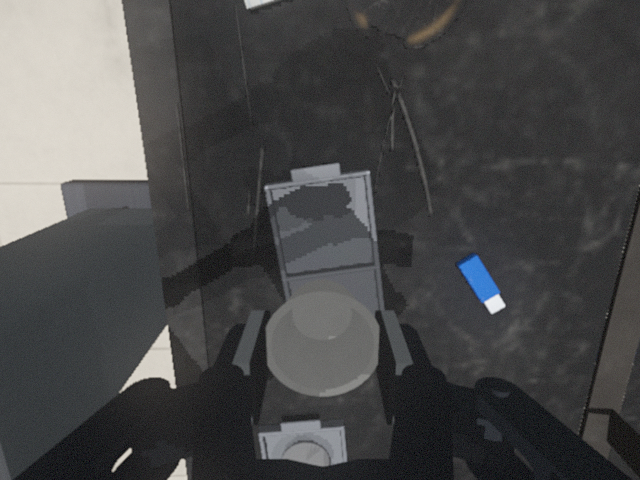

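The crucible is held level, and the far compartment (323,224) lies where predicted (320,227). I lower it now.

>>> {"api": "jog_arm", "payload": {"rows": [[0.03,0,0,0,0,-0.011,25],[0.06,0,0,0,0.005,-0.011,25],[0.09,0,0,0,0.005,-0.011,25],[0.115,0,0,0,0.005,-0.011,25],[0.127,0,0,0,0.005,-0.011,25],[0.133,0,0,0,0.005,-0.011,25],[0.133,0,0,0,0.005,-0.011,25],[0.133,0,0,0,0.005,-0.011,25],[0.133,0,0,0,0.005,-0.011,70],[0.133,0,0,0,0.005,-0.011,70],[0.133,0,0,0,0.005,-0.011,70],[0.133,0,0,0,0.005,-0.011,70],[0.133,0,0,0,0.005,-0.011,70],[0.12,0,0,0,0.005,-0.011,70],[0.09,0,0,0,0.005,-0.011,100],[0.05,0,0,0,0.005,-0.011,100],[0,0,0,0,0.005,-0.011,100],[0,0,0,0,0.005,-0.011,100]]}}

```text
time: 24.9
tool_pos: [0.4584, 0.2697, 0.159]
tcp_rot: [1.221, 1.204, -1.196]
wrist_force: [1.0, 1.2, 0.7]
width: 1.001
```

```bash
python3 - <<'E'
from h import *
T=toolT();print(T)
print(T[:3,:3].T@(np.array([.4305,-.3755,.15])-T[:3,3]))
E
```

```text
[[ 0.0136  0.9999 -0.0003  0.4584]
 [ 0.0067 -0.0004 -1.      0.2697]
 [-0.9999  0.0136 -0.0067  0.159 ]
 [ 0.      0.      0.      1.    ]]
[ 0.0043 -0.0277  0.6453]
```

>>> {"api": "jog_arm", "payload": {"rows": [[0,-0.002,0.04,0,0,-0.013,100],[0,-0.004,0.08,0,0,-0.013,100],[0,-0.006,0.13,0,-0.006,-0.013,100],[0,-0.008,0.18,0,-0.006,-0.013,100],[0,-0.01,0.23,0,-0.006,-0.013,100],[0,-0.012,0.28,0,-0.006,-0.013,100],[0,-0.014,0.33,0,-0.006,-0.013,100],[0,-0.016,0.38,0,-0.006,-0.013,100],[0,-0.018,0.43,0,-0.006,-0.013,100],[0,-0.02,0.48,0,-0.006,-0.013,100],[0,-0.023,0.53,0,-0.006,-0.013,80],[0,-0.025,0.58,0,-0.006,-0.013,80],[0,-0.028,0.62,0,-0.006,-0.013,80],[0,-0.028,0.645,0,-0.006,-0.013,80],[0,-0.028,0.645,0,-0.006,-0.013,80],[0,-0.028,0.645,0,-0.006,-0.013,80],[0,-0.028,0.645,0,-0.006,-0.013,80],[0,-0.028,0.645,0,-0.006,-0.013,80]]}}

```text
time: 26.7
tool_pos: [0.4303, -0.3739, 0.1543]
tcp_rot: [1.209, 1.21, -1.208]
wrist_force: [-0.3, -0.2, -1.2]
width: 0.803
```

```bash
python3 - <<'E'
from h import *
T=toolT();print(T)
im=imaging.read_camera("wrist");cv2.imwrite("pics/w7.png",im)
print(T[:3,:3].T@(np.array([.4305,-.3755,.011])-T[:3,3]),proj("wrist",(.4305,-.3755,.044),T))
E
```

```text
[[ 0.0005  1.      0.001   0.4303]
 [ 0.0011  0.001  -1.     -0.3739]
 [-1.      0.0005 -0.0011  0.1543]
 [ 0.      0.      0.      1.    ]]
[0.1433 0.0001 0.0018] [321.004  244.5003]
```

View pics/w7.png

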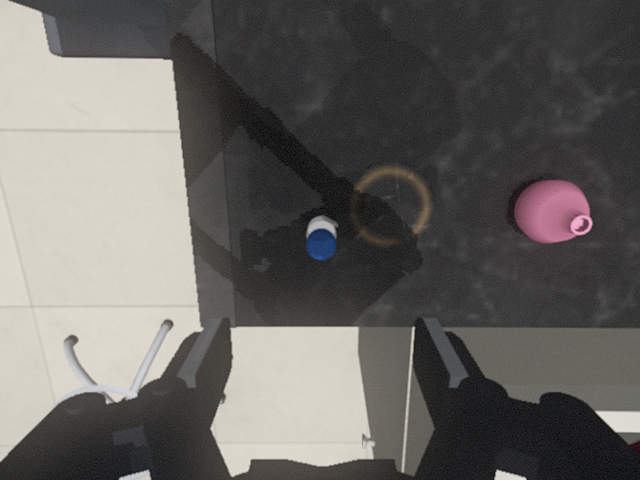

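Vial cap centre is at (321,245), exactly as predicted.

>>> {"api": "jog_arm", "payload": {"rows": [[0.03,0,0.002,0,0,0,80],[0.06,0,0.002,0,0,0,80],[0.09,0,0.002,0,0,0,80],[0.12,0,0.002,0,0,0,80],[0.135,0,0.002,0,0,0,80],[0.143,0,0.002,0,0,0,80],[0.143,0,0.002,0,0,0,80],[0.143,0,0.002,0,0,0,80],[0.143,0,0.002,0,0,0,10],[0.143,0,0.002,0,0,0,10],[0.143,0,0.002,0,0,0,10],[0.143,0,0.002,0,0,0,10],[0.143,0,0.002,0,0,0,10],[0.143,0,0.002,0,0,0,10],[0.143,0,0.002,0,0,0,10],[0.143,0,0.002,0,0,0,10]]}}

```text
time: 28.35
tool_pos: [0.431, -0.3764, 0.0123]
tcp_rot: [1.209, 1.209, -1.207]
wrist_force: [-0.7, 1.0, 6.0]
width: 0.262
```

>>> {"api": "jog_arm", "payload": {"rows": [[-0.01,0,0,0,0,0,10],[-0.04,0,0,0,0,0,10],[-0.08,0,0,0,0,0,10],[-0.12,0,0,0,0,0,10],[-0.15,0.002,-0.03,0,0,0,10],[-0.15,0.004,-0.07,0,0,0,10],[-0.15,0.007,-0.12,0,0,0,10],[-0.15,0.01,-0.17,0,0,0,10],[-0.15,0.013,-0.22,0,0,0,10],[-0.15,0.016,-0.27,0,0,0,10],[-0.15,0.019,-0.32,0,0,0,10],[-0.15,0.022,-0.37,0,0,0,10],[-0.15,0.025,-0.42,0,0,0,10],[-0.15,0.028,-0.47,0,0,0,10],[-0.15,0.031,-0.52,0,0,0,10],[-0.15,0.033,-0.56,0,0,0,10],[-0.15,0.033,-0.573,0,0,0,10],[-0.15,0.033,-0.573,0,0,0,10],[-0.15,0.033,-0.573,0,0,0,10],[-0.15,0.033,-0.573,0,0,0,10]]}}

```text
time: 30.35
tool_pos: [0.4629, 0.1952, 0.1622]
tcp_rot: [1.209, 1.208, -1.209]
wrist_force: [0.3, -0.2, -0.1]
width: 0.262
```

```bash
python3 - <<'E'
from h import *
T=toolT();print(T)
im=imaging.read_camera("wrist");cv2.imwrite("pics/w8.png",im)
print(T[:3,:3].T@(np.array([.4642,.1974,.0123+.0037])-T[:3,3]))
E
```

```text
[[ 0.0011  1.     -0.0002  0.4629]
 [-0.0008 -0.0002 -1.      0.1952]
 [-1.      0.0011  0.0008  0.1622]
 [ 0.      0.      0.      1.    ]]
[ 0.1462  0.0011 -0.0023]
```

View pics/w8.png

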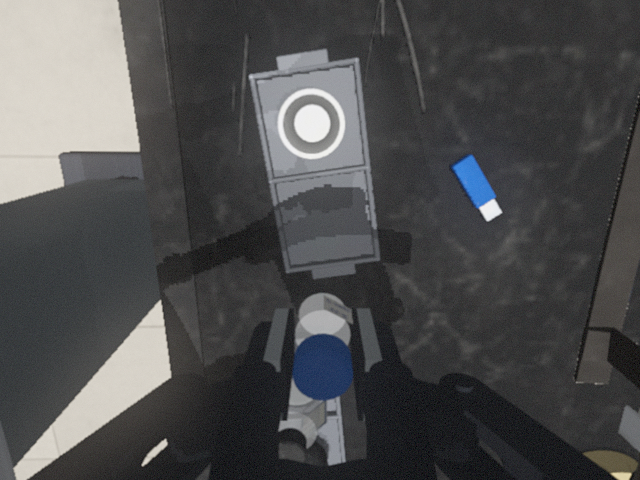

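The crucible stands upright in the far compartment (311,123), and the vial is held upright. I place the vial.

>>> {"api": "jog_arm", "payload": {"rows": [[0.03,0.001,-0.002,0,0,0,10],[0.06,0.001,-0.002,0,0,0,10],[0.09,0.001,-0.002,0,0,0,10],[0.12,0.001,-0.002,0,0,0,10],[0.138,0.001,-0.002,0,0,0,10],[0.146,0.001,-0.002,0,0,0,10],[0.146,0.001,-0.002,0,0,0,10],[0.146,0.001,-0.002,0,0,0,10],[0.146,0.001,-0.002,0,0,0,55],[0.146,0.001,-0.002,0,0,0,55],[0.146,0.001,-0.002,0,0,0,55],[0.146,0.001,-0.002,0,0,0,55],[0.13,0.001,-0.002,0,0,0,55],[0.1,0.001,-0.002,0,0,0,60],[0.06,0.001,-0.002,0,0,0,80],[0.01,0.001,-0.002,0,0,0,80],[-0.03,0.001,-0.002,0,0,0,80],[-0.06,0.001,-0.002,0,0,0,80],[-0.06,0.001,-0.002,0,0,0,80]]}}

```text
time: 32.3
tool_pos: [0.4673, 0.1985, 0.2285]
tcp_rot: [1.217, 1.203, -1.199]
wrist_force: [0.9, -0.1, -0.2]
width: 0.8
```

>>> {"api": "jog_arm", "payload": {"rows": [[0,0.02,-0.05,0,0,0,80],[0,0.02,-0.1,0,0,0,80],[0,0.02,-0.15,0,0,0,80],[0,0.02,-0.2,0,0,0,80],[0,0.02,-0.22,0,0,0,80],[0,0.02,-0.22,0,0,0,80],[0,0.02,-0.22,0,0,0,80],[0,0.02,-0.22,0,0,0,80]]}}

```text
time: 33.1
tool_pos: [0.487, 0.4174, 0.2284]
tcp_rot: [1.216, 1.202, -1.201]
wrist_force: [-0.1, -0.7, -0.1]
width: 0.803
```

```bash
python3 - <<'E'
from h import *
t=imaging.read_camera("top");s=imaging.read_camera("scene")
a=cv2.resize(t[180:345,140:500],(720,330),interpolation=cv2.INTER_CUBIC)
b=cv2.resize(s[200:335,140:500],(720,270),interpolation=cv2.INTER_CUBIC)
cv2.imwrite("pics/end.png",cv2.convertScaleAbs(np.vstack([a,b]),alpha=1.2))
E
```

```text
(no output)
```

View pics/end.png

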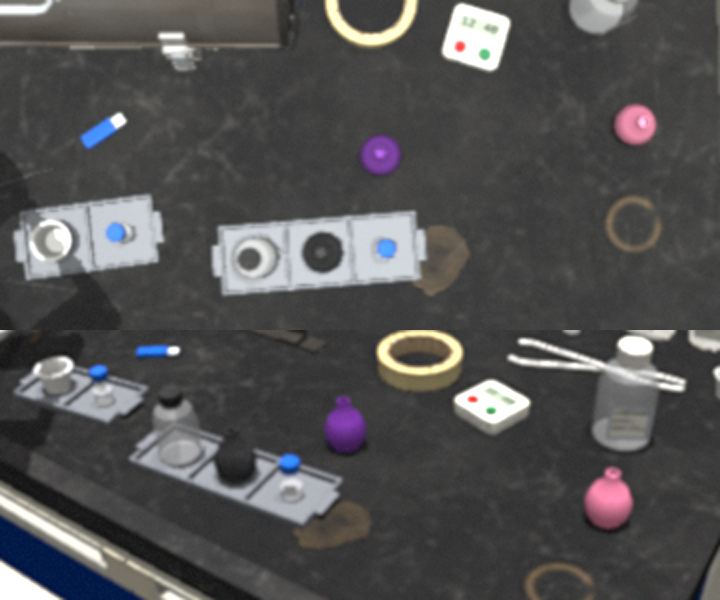

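All five items stand upright in their own compartments. The timer, large bottle and look-alikes haven't moved, and the gripper is clear.

```bash
python3 -c "
from workcell import finish_job;print(finish_job())"
```

```text
the job is handed in; nothing more can be done
None
```

Both kits are made up and the job is handed in, at about 33 s on the robot's clock against the 131 s limit.

- **Three-compartment tray:** the small reagent bottle, the black bulb and one vial.
- **Two-compartment tray:** the crucible and the other vial.

**Last checks:** the final top and scene pictures show all five things upright, each in its own compartment. In those pictures the large bottle, the timer and the purple and pink bulbs look unmoved. The gripper was open and well clear.

The highest force I saw was 7 N, read at the end of each move rather than throughout, against the 40 N and 120 N limits. No check failed. The only disagreement was 1–2 mm between the top and wrist camera positions, which I allowed for in the grasps.

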